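Stack reagent cartons in the sloping rack

TASK

Stack the two reagent cartons in the middle of the sloping rack, each square and pushed right back against the black backstop with its long side running down the slope: the heavy blue one flat on the deck, the white one squarely on top of it, its yellow label up and its green end facing out, away from the backstop. The white one stands in its bin on its green end, so on the way lay it flat on the bench, yellow label up, let go and take it again by its sides. Leave the tube carousel, the bottle and the jar where they are.

Things in the scene. Friction and masses are not known exactly. Their poses are not given: they have to be found in the camera images.
- deck: Sloping aluminium deck of the rack, fixed, 130 mm wide (x), 140 mm long (y), no side walls. Origin: on its top surface at the middle of the backstop's foot, 30 mm above the bench. z is square to the deck, 18 degrees from vertical; x runs along the backstop; y points down the slope into the backstop, so the deck covers y = -140 mm to 0 and the backstop's face is y = 0.
- backstop (a point): Middle of the top edge of the black backstop's face, 92 mm along z from the deck's origin. The backstop is a plate along the deck's lower edge, square to the deck, 130 mm wide, 92 mm high, 6 mm thick. The deck is not slippery: cartons may not slide down to it by themselves.
- blue_c (a point): Centre of the blue carton, loose, rigid, 115 mm long (x) by 58 mm wide (y) by 50 mm high (z), about 0.4 kg, lying flat on the bench, z up. Blue all round with a white strip on top and white end labels; either end may go to the backstop.
- green_c (a point): Centre of the white carton with the green end, loose, rigid, about 0.22 kg, 100 mm long (its z), 54 mm wide (its y), 46 mm thick (its x). Its z points from the green end to the plain end, its x points out of the face with the yellow label. At the start it stands upright in the bin on its green end, z up, label facing roughly +x.
- green_label (a point): Middle of the white carton's face with the yellow label, 23 mm along x from the carton's centre.
- green_end (a point): Middle of the white carton's green end (the last 18 mm are green), 50 mm from the carton's centre along its -z.
- green: The white carton's body, axes as green_c, origin at the middle of its green end.
- blue: The blue carton's body, axes as blue_c, origin at the middle of its underside.
- caddy: Grey open bin fixed to the bench in which the white carton stands: 80 mm (x) by 90 mm (y), walls 4 mm thick and 40 mm high, floor 4 mm. Origin at the centre of its underside. The carton stands about 64 mm out of it.
- carousel: Bystander: black tube carousel with clear tubes, 196 mm across, 122 mm high at its knob; origin under its centre, on the bench.
- bottle: Bystander: white bottle, 68 mm across, 170 mm high; origin under its centre.
- jar: Bystander: small amber jar, 56 mm across, 62 mm high; origin under its centre.

How it is judged:
On the way:
1. the white carton lies flat on the bench, yellow label up, let go (height (world z) of green_c below 0.029 m and height (world z) of green_label above 0.04 m and angle between green_c's own x axis and vertical below 0.15 rad and contact force between the fingers and green below 0.1 N), for 0.2 s.
At the end, for the whole second after the job is handed in: Both cartons at rest, flat and square (0.12 rad) to the slope, at most 8 mm off the backstop: blue on the deck within 25 mm of its middle line; white on it (seated within 8 mm), within 30 mm of that line and 20 mm sideways of the blue, label up, green end away from the backstop (z of blue_c in the frame of deck between 0.018 and 0.032 m and y of blue_c in the frame of deck between -0.0655 and -0.052 m and x of blue_c in the frame of deck between -0.025 and 0.025 m and angle between the z axis of blue_c and the z axis of deck, either way round below 0.12 rad and angle between the x axis of blue_c and the y axis of deck, either way round below 0.12 rad and z of green_c in the frame of deck between 0.065 and 0.081 m and y of green_c in the frame of deck between -0.058 and -0.044 m and x of green_c in the frame of deck between -0.03 and 0.03 m and y of green_c in the frame of blue_c between -0.02 and 0.02 m and angle between the x axis of green_c and the z axis of deck, either way round below 0.12 rad and angle between the z axis of green_c and the y axis of deck, either way round below 0.12 rad and z of green_label in the frame of deck above 0.085 m and y of green_end in the frame of deck below -0.085 m and linear speed of each of blue, green below 0.02 m/s); the robot touches nothing.
It fails at once if carousel disturbed (moved more than 30 mm) (distance of carousel from where it was at the start of the episode above 0.03 m).
It fails at once if bottle disturbed (moved more than 30 mm) (distance of bottle from where it was at the start of the episode above 0.03 m).
It fails at once if jar disturbed (moved more than 30 mm) (distance of jar from where it was at the start of the episode above 0.03 m).
It also fails if it takes over 61 s, if anything falls off the work surface, if the arm or the gripper's body presses on something with over 40 N, if the wrist force passes 120 N, or if a joint passes its speed limit or range.

ROBOT

A 6-joint arm with a two-finger parallel gripper is mounted at the origin on the work surface. World frame = base frame: x ahead of the robot, y to its left, z up, the work surface at z = 0. Lengths are in m, angles in rad, forces in N, time in s.
With the tool pointing down it reaches from about 0.275 to 0.875 m from the base axis. Payload 12.5 kg.
Tool frame: the origin (TCP) lies midway between the tips of the shut fingers; the grasp point (between the pads) lies 19 mm behind it; z points along the fingers, y is the line along which they close (so a half turn about z gives the same grasp; the last joint's range is limited). The gripper opens to 85 mm and grips with 20 to 120 N. Pads are 22 mm wide; open, the fingers measure 114 mm over their backs; the gripper's body (76 mm by 85 mm) begins 54 mm behind the grasp point. The pads swing forward as they close: fully open they stand 13 mm farther back than shut.
Start: joints at [1.225, 0.351, 1.652, -0, 1.139, -0.085], TCP at [0.142, 0.531, 0.231] pointing down, gripper open.
Joint ranges: [-2.75, 2.75], [-0.79, 2.1], [0.01, 2.65], [-1.57, 4.71], [0.07, 3.14], [-2.87, 2.87]. Speed limits (rad/s): [2.22, 2.22, 2.79, 3.14, 3.14, 3.14].

INTERFACE

Orientations are given as a unit quaternion [w, x, y, z].
In Python, from rig import manip, cams gives the robot as it stands. The module is installed in compiled form; this text tells all that it offers.
- The arm moves only by the tool move_arm, never from a script. Its argument "motion" is a list that holds one entry, the list of rows, each a list of 5 numbers: the opening, from 0 (shut) to 1 (fully open), then the shift along the tool's x, y, z in m, then the turn about the tool's z in rad. In form: [[[gripper, x, y, z, yaw], ...]]. A call has exactly 8 rows; each row is the pose to reach, as a shift and turn from the pose commanded when the call began, along the tool's axes at that moment; what a row does not reach only later rows make up. A row lasts 1/10 s, in which the tool goes at most 50 mm and 8.59 degrees, less where a joint would pass 70% of its speed; a pose out of reach is approached as far as the arm can. A call with a gripper value outside its range is refused whole. The fingers move at their own pace and stop on an object; "force" is the grip in N (left out, the last holds). Time passes only in rows, so rows that repeat a pose let the fingers close, or fill a call up. It gives the time, the measured TCP pose, the force, the opening and the grip force at its end, in the units of the state.
- manip.read_state(): the state, without advancing time (a new reading comes with each control period).
- cams.camera(name): name is "scene" or "side" or "wrist"; returns a dict with "color" (384x512x3 uint8, red, green, blue), "camera_matrix" (3x3 intrinsics, pixels), "rvec" (rotation vector, rad) and "tvec" (3), from world to camera coordinates, as OpenCV has them. Camera axes: x right, y down, z forward; pixel columns grow to the right and rows downward; lengths in m; the calibration is good to about 2 mm. The wrist camera is an equidistant fisheye: a pixel r from the principal point sees the ray r / f radians off the axis. A picture is of the moment at which its call begins. There is no depth.
- manip.finish_job(): hands the job in; it is judged then, once.
The state is a dict: "clock": time; "joint_positions": joint angles; "joint_velocities": joint speeds; "tau": joint torques, N m; "tool_pos": TCP position; "eef_rot": TCP orientation; "force": force on the tool from outside, world axes, zero at the start; "ft_torque": the same for the moment, N m; "opening": opening from 0.0 (shut) to 1.0 (fully open); "grasp_force": force on a finger pad.
Only numpy, scipy, OpenCV 4.12 (cv2) and the standard library are available. Lean on these libraries where they do the work, as an engineer would, in place of code of your own. Each camera call takes 0.05 s, during which the arm holds its last target. There are 200 camera calls.

## Working session

There is one attempt and no reset: what is moved stays moved. The work goes in short steps, Python scripts to look and compute and a tool call to move; the robot and the scene stay as the last step left them, time stands still between calls to the robot, and variables do not carry over. Pictures are saved under pics/ and viewed, at most 10 in all, crops included, and the job is handed in when it is done.

Besides the shell and the picture viewer there is one more tool, called after ">>>" as name([rows], argument=value, ...), one row to a line, values as JSON. move_arm: Moves the arm, as the interface text tells. Its arguments: {"type":"object","properties":{"motion":{"type":"array","items":{"type":"array","items":{"type":"array","items":{"type":"number"}}}},"force":{"type":"number"}},"required":["motion"]}

```bash
mkdir -p pics; cat > h.py <<'E'
import numpy as np, cv2
from rig import manip, cams
from scipy.spatial.transform import Rotation as R
def shot(n,f=None):
    c=cams.camera(n)
    if f: cv2.imwrite('pics/'+f,c['color'][:,:,::-1])
    return c
def ray(c,uv):
    K=c['camera_matrix'];Rm=cv2.Rodrigues(np.array(c['rvec'],float))[0];t=np.array(c['tvec'],float).ravel()
    uv=np.atleast_2d(np.array(uv,float))
    d=np.c_[(uv[:,0]-K[0,2])/K[0,0],(uv[:,1]-K[1,2])/K[1,1],np.ones(len(uv))]
    if c.get('fish'):
        r=np.hypot(d[:,0],d[:,1]);s=np.where(r>1e-9,np.sin(r)/np.maximum(r,1e-9),1)
        d=np.c_[d[:,0]*s,d[:,1]*s,np.cos(r)]
    return -Rm.T@t, d@Rm
def plane(c,uv,z):
    o,d=ray(c,uv); return o+d*((z-o[2])/d[:,2])[:,None]
def proj(c,P):
    P=np.atleast_2d(np.array(P,float));return cv2.projectPoints(P,np.array(c['rvec'],float),np.array(c['tvec'],float),c['camera_matrix'],None)[0][:,0]
E
python3 - <<'E'
from h import *
a=shot('scene');b=shot('side');w=shot('wrist')
im=np.vstack([np.hstack([a['color'],b['color']])])[:,:,::-1]
cv2.imwrite('pics/a.png',a['color'][:,:,::-1]);cv2.imwrite('pics/b.png',b['color'][:,:,::-1]);cv2.imwrite('pics/w.png',w['color'][:,:,::-1])
for c in (a,b,w): print(ray(c,[[256,192]]),c['camera_matrix'].tolist())
print(manip.read_state())
E
```

```text
(array([ 1.53286019, -0.19283905,  0.71363641]), array([[-0.81169175,  0.19602378, -0.55026432]])) [[357.5442279888534, 0.0, 258.2094861758673], [0.0, 357.5442279888534, 193.65618514291083], [0.0, 0.0, 1.0]]
(array([ 0.05954932, -1.0166945 ,  0.76687138]), array([[ 0.39727438,  0.7843885 , -0.47638503]])) [[428.66940170748035, 0.0, 258.49519026931137], [0.0, 428.66940170748035, 191.5563458309341], [0.0, 0.0, 1.0]]
(array([0.0731695 , 0.54884978, 0.3729964 ]), array([[ 0.24871454, -0.06633582, -0.96653003]])) [[297.3186396354542, 0.0, 256.02211560045487], [0.0, 297.3186396354542, 198.2341276716854], [0.0, 0.0, 1.0]]
{'clock': 0.15, 'joint_positions': array([ 1.22538630e+00,  3.51070381e-01,  1.65226987e+00, -1.72661014e-05,
        1.13910881e+00, -8.46367868e-02]), 'joint_velocities': array([-0.00074853, -0.00210848, -0.00318391, -0.00082087,  0.00091517,
        0.00078737]), 'tau': array([ 5.77424835e-04, -5.06248641e+01, -2.91502297e+01, -7.15429337e-05,
        3.40289705e-03, -5.60405354e-06]), 'tool_pos': array([0.14171775, 0.53116527, 0.23090789]), 'eef_rot': array([-8.37073665e-05,  1.30013894e-01,  9.91512080e-01, -4.20017315e-04]), 'force': array([-0.13892791,  0.72013557,  0.00480464]), 'ft_torque': array([0.02340227, 0.00115456, 0.04174182]), 'grasp_force': 0.0, 'opening': 1.0017243868278076}
```

View pics/a.png

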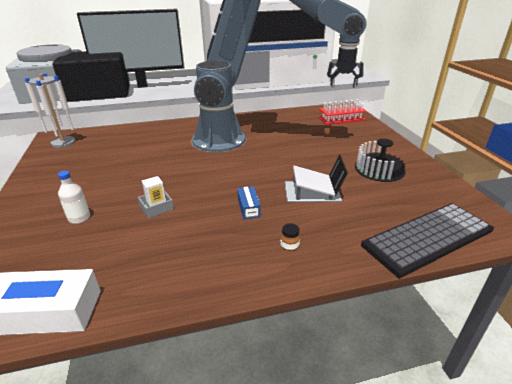

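View pics/b.png

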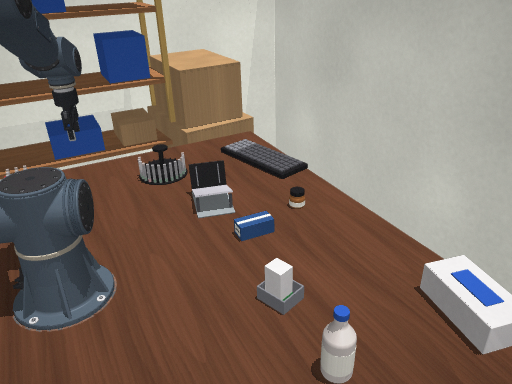

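```bash
python3 - <<'E'
from h import *
a=cv2.imread('pics/a.png')[140:240,130:360];b=cv2.imread('pics/b.png')[150:315,180:310]
A=cv2.resize(a,None,fx=3,fy=3,interpolation=cv2.INTER_CUBIC);
b1=cv2.resize(b[:95,0:],None,fx=3,fy=3,interpolation=cv2.INTER_CUBIC);b2=cv2.resize(b[90:,60:],None,fx=3,fy=3,interpolation=cv2.INTER_CUBIC)
o=np.zeros((595,700,3),np.uint8);o[:300,:690]=A;o[305:590,:390]=b1;o[305:530,400:610]=b2
cv2.imwrite('pics/z.png',o)
a=shot('scene');b=shot('side')
print(plane(a,[[249,203]],0.0),plane(a,[[155,207]],0.02),plane(a,[[313,180]],0.05))
E
```

```text
[[0.54120621 0.02119929 0.        ]] [[ 0.51150942 -0.29239018  0.02      ]] [[0.53072961 0.25763256 0.05      ]]
```

View pics/z.png

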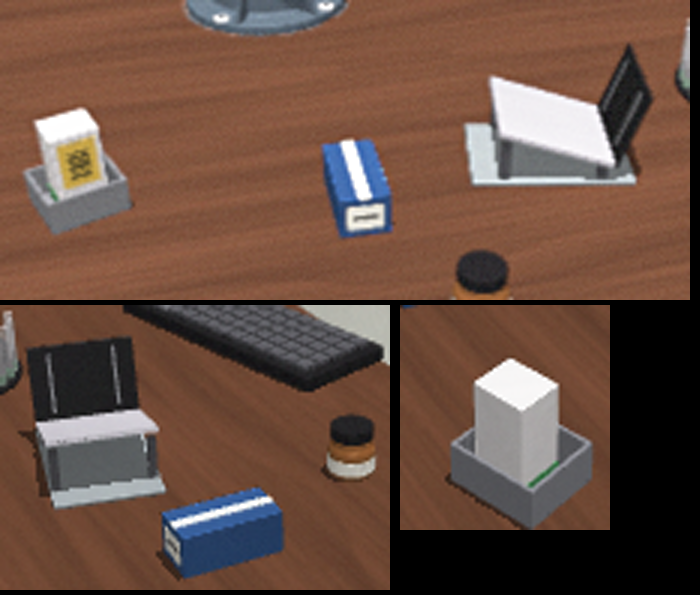

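```bash
cat >> h.py <<'E'
def rel(dp,q):  # world vector -> tool axes
    return R.from_quat(np.r_[q[1:],q[0]]).inv().apply(dp)
E
python3 - <<'E'
from h import *
np.set_printoptions(precision=4,suppress=True)
a=shot('scene');b=shot('side')
S=lambda L:np.array(L)/3+[130,140]
B1=lambda L:(np.array(L)-[0,305])/3+[180,150]
B2=lambda L:(np.array(L)-[400,305])/3+[240,240]
for n,c,p,z in [('blueA',a,S([[323,145],[373,140],[390,203],[342,208]]),.05),('blueB',b,B1([[163,516],[258,490],[282,508],[180,535]]),.05),
 ('whA',a,S([[35,122],[88,110],[103,123],[50,137]]),.104),('whB',b,B2([[475,382],[511,359],[559,382],[521,410]]),.104),
 ('binA',a,S([[25,173],[100,155],[130,188],[55,208]]),.04),
 ('deckhiA',a,S([[490,77],[497,145]]),.0733),('deckloA',a,S([[600,105],[613,165]]),.03),('bsA',a,S([[630,45],[650,98]]),.1175),
 ('deckhiB',b,B1([[38,445],[157,430]]),.0733),('bsB',b,B1([[28,345],[132,338]]),.1175)]:
  P=plane(c,p,z); d=np.diff(P,axis=0); print(n,P[:,:2].tolist(),P.mean(0)[:2],np.linalg.norm(d,axis=1),np.degrees(np.arctan2(d[:,1],d[:,0])))
for n,p in (('carousel',(377,170)),('jar',(290,245)),('bottle',(76,217))): print(n,plane(a,[p],0))
E
```

```text
blueA [[0.5156440176870842, -0.011677867366980899], [0.5199987711514789, 0.04608406812516036], [0.6445682064503232, 0.03406944788839142], [0.6403594616557504, -0.01679860344109585]] [0.5801 0.0129] [0.0579 0.1251 0.051 ] [ 85.6885  -5.5091 -94.7298]
blueB [[0.5121081825083245, 0.03313760386850384], [0.6232641488582884, 0.029086715224609483], [0.6274014873396105, -0.015686747030310366], [0.5117073453823817, -0.008505819705424411]] [0.5686 0.0095] [0.1112 0.045  0.1159] [ -2.0871 -84.7205 176.4483]
whA [[0.4724256790325245, -0.32066768425748016], [0.46121419579768985, -0.26407447254083527], [0.49367213249214914, -0.24889297260069762], [0.5082561423347307, -0.30463600210547837]] [ 0.4839 -0.2846] [0.0577 0.0358 0.0576] [101.2056  25.0668 -75.3384]
whB [[0.45456934223150985, -0.2735569346271415], [0.4956759283110336, -0.26157255533087365], [0.5142994718274057, -0.30767070918649153], [0.46928965770078174, -0.32279924755987033]] [ 0.4835 -0.2914] [0.0428 0.0497 0.0475] [  16.2537  -68.0014 -161.4217]
binA [[0.4714190761156436, -0.34309556177269707], [0.45540771227580223, -0.260517772846290
[... 208 characters left out ...]
816], [0.6005414109849113, 0.16717349233636375]] [0.527  0.1883] [0.153] [-16.0592]
deckloA [[0.48335697144097756, 0.34562642834838464], [0.6112831867140677, 0.3053247553487368]] [0.5473 0.3255] [0.1341] [-17.4864]
bsA [[0.49703525155677153, 0.3683206898963368], [0.6178486223282093, 0.3356507973886722]] [0.5574 0.352 ] [0.1252] [-15.1318]
deckhiB [[0.43941079115172466, 0.20426208683811709], [0.5694070351930782, 0.16847096348111168]] [0.5044 0.1864] [0.1348] [-15.3935]
bsB [[0.49286754275190203, 0.37161549591816967], [0.6107461516301413, 0.3248132876642891]] [0.5518 0.3482] [0.1268] [-21.6549]
carousel [[0.4493 0.5655 0.    ]]
jar [[ 0.7827  0.0899 -0.    ]]
bottle [[ 0.4733 -0.5489  0.    ]]
```

>>> move_arm([
  [[1,-0.045,-0.022,-0.02,-0.05],[1,-0.09,-0.043,-0.049,-0.1],[1,-0.135,-0.065,-0.049,-0.15],[1,-0.18,-0.086,-0.049,-0.19],[1,-0.225,-0.108,-0.049,-0.19],[1,-0.27,-0.129,-0.049,-0.19],[1,-0.315,-0.151,-0.049,-0.19],[1,-0.36,-0.172,-0.049,-0.19]],
])

```text
clock: 1.15
tool_pos: [0.4394, 0.2768, 0.2805]
eef_rot: [0.0, 0.035, 0.999, 0.0]
force: [0.3, 0.9, -0.5]
opening: 0.996
grasp_force: 0.0
```

```bash
python3 -c "
from h import *
s=manip.read_state();print(s['clock'],s['tool_pos'],s['eef_rot'],rel(np.array([.60,.14,.28])-s['tool_pos'],s['eef_rot']))"
```

```text
1.15 [0.43938924 0.27675263 0.28048596] [1.60969967e-04 3.54332363e-02 9.99372026e-01 1.18222122e-04] [-0.1698924  -0.12503459  0.00050823]
```

>>> move_arm([
  [[1,-0.035,-0.026,0,0],[1,-0.07,-0.052,0,0],[1,-0.105,-0.078,0,0],[1,-0.14,-0.104,0,0],[1,-0.165,-0.12,0,0],[1,-0.17,-0.125,0,0],[1,-0.17,-0.125,0,0],[1,-0.17,-0.125,0,0]],
])

```text
clock: 1.95
tool_pos: [0.5981, 0.1424, 0.2803]
eef_rot: [-0.0, 0.035, 0.999, 0.0]
force: [0.0, -0.3, 0.6]
opening: 1.001
grasp_force: 0.0
```

```bash
python3 -c "
from h import *
shot('wrist','w1.png');s=manip.read_state();print(s['clock'],s['tool_pos'],s['eef_rot'],s['joint_positions'])"
```

```text
2.0 [0.59802238 0.14260675 0.28041125] [-1.14163446e-04  3.49040826e-02  9.99390658e-01  6.70700978e-05] [ 1.58308394e-01  4.28037534e-01  1.41452319e+00  1.82163135e-04
  1.29923025e+00 -1.34271447e+00]
```

View pics/w1.png

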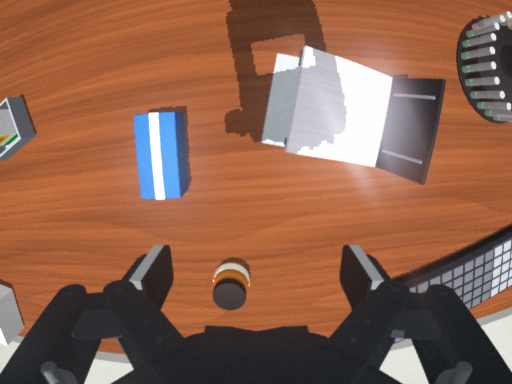

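```bash
python3 - <<'E'
from h import *
np.set_printoptions(precision=4,suppress=True)
c=shot('wrist');c['fish']=1;im=c['color'].astype(int)
print(ray(c,[[256,198]]))
# strip
m=(im.min(2)>150);m[:,:130]=0;m[:,190:]=0;m[:100]=0;m[215:]=0
n,l,st,ce=cv2.connectedComponentsWithStats(m.astype(np.uint8));k=1+np.argmax(st[1:,4]);v,u=np.nonzero(l==k)
P=plane(c,np.c_[u,v],.05)[:,:2].astype(np.float32);print('strip',st[k],cv2.minAreaRect(P))
hsv=cv2.cvtColor(c['color'],cv2.COLOR_RGB2HSV);b=(hsv[...,0]>95)&(hsv[...,0]<130)&(hsv[...,1]>120);b[:,230:]=0;b[:90]=0;b[215:]=0
for r in (130,155,180): print(r,np.nonzero(b[r])[0][[0,-1]],[tuple(im[r,x]) for x in range(164,192,3)])
D=[[305,47],[286,152],[392,75],[376,166]]
hi=plane(c,D[:2],.0733);lo=plane(c,D[2:],.03);bs=plane(c,[[444,79],[424,183]],.1175)
for n,P in (('hi',hi),('lo',lo),('bs',bs)):
  d=P[1]-P[0];print(n,P.mean(0),np.linalg.norm(d),np.degrees(np.arctan2(d[1],d[0])))
e=lo.mean(0)-hi.mean(0);print(np.linalg.norm(e[:2]),np.degrees(np.arctan2(e[1],e[0])))
print('bin',plane(c,[[20,97],[36,132]],.04))
E
```

```text
(array([0.5273, 0.147 , 0.4226]), array([[ 0.2762, -0.0183, -0.9609]]))
strip [148 112  18  88 918] ((0.5684866905212402, 0.012750997208058834), (0.014937062747776508, 0.11697536706924438), 87.44349670410156)
130 [135 175] [(np.int64(94), np.int64(170), np.int64(248)), (np.int64(94), np.int64(173), np.int64(249)), (np.int64(88), np.int64(166), np.int64(248)), (np.int64(90), np.int64(170), np.int64(248)), (np.int64(67), np.int64(84), np.int64(127)), (np.int64(63), np.int64(77), np.int64(115)), (np.int64(66), np.int64(80), np.int64(118)), (np.int64(104), np.int64(75), np.int64(74)), (np.int64(179), np.int64(111), np.int64(83)), (np.int64(178), np.int64(108), np.int64(80))]
155 [137 177] [(np.int64(99), np.int64(173), np.int64(248)), (np.int64(100), np.int64(176), np.int64(249)), (np.int64(99), np.int64(174), np.int64(249)), (np.int64(102), np.int64(175), np.int64(249)), (np.int64(92), np.int64(154), np.int64(237)), (np.int64(75), np.int64(87), np.int64(124)), (np.int64(68), np.int64(81), np.int64(118)), (np.int64(76), np.int64(80), np.int64(107)), (np.int64(150), np.int64(98), np.int64(82)), (np.int64(172), np.int64(109), np.int64(86))]
180 [139 179] [(np.int64(101), np.int64(174), np.int64(247)), (np.int64(98), np.int64(174), np.int64(248)), (np.int64(101), np.int64(175), np.int64(249)), (np.int64(101), np.int64(175), np.int64(248)), (np.int64(99), np.int64(171), np.int64(249)), (np.int64(79), np.int64(109), np.int64(173)), (np.int64(73), np.int64(88), np.int64(122)), (np.int64(70), np.int64(83), np.int64(117)), (np.int64(108), np.int64(79), np.int64(79)), (np.int64(144), np.int64(95), np.int64(76))]
hi [0.5113 0.1948 0.0733] 0.1282795625871909 -13.650300114956867
lo [0.5403 0.3262 0.03  ] 0.1322565553411306 -12.368011502635634
bs [0.5486 0.3545 0.1175] 0.1267519219348897 -12.885213460338825
0.1345729911168859 77.54801799146412
bin [[ 0.4432 -0.2254  0.04  ]
 [ 0.5063 -0.1957  0.04  ]]
```

>>> move_arm([
  [[1,0.006,-0.035,0.03,-0.01],[1,0.012,-0.07,0.065,-0.025],[1,0.018,-0.105,0.1,-0.025],[1,0.0204,-0.1315,0.135,-0.025],[1,0.0204,-0.1315,0.175,-0.025],[1,0.0204,-0.1315,0.175,-0.025],[1,0.0204,-0.1315,0.175,-0.025],[1,0.0204,-0.1315,0.175,-0.025]],
])

```text
clock: 2.85
tool_pos: [0.5704, 0.0128, 0.1076]
eef_rot: [0.002, 0.022, 1.0, -0.0]
force: [0.2, -0.1, 0.2]
opening: 0.997
grasp_force: 0.0
```

```bash
python3 - <<'E'
from h import *
np.set_printoptions(precision=4,suppress=True)
c=shot('wrist','w2.png');c['fish']=1;im=c['color'].astype(int)
s=manip.read_state();print(s['tool_pos'],s['eef_rot'])
hsv=cv2.cvtColor(c['color'],cv2.COLOR_RGB2HSV);b=((hsv[...,0]>95)&(hsv[...,0]<130)&(hsv[...,1]>100)&(hsv[...,2]>190)).astype(np.uint8)
b=cv2.morphologyEx(b,cv2.MORPH_CLOSE,np.ones((31,31)))
n,l,st,ce=cv2.connectedComponentsWithStats(b);k=1+np.argmax(st[1:,4]);v,u=np.nonzero(l==k);print(st[k])
P=plane(c,np.c_[u,v],.05)[:,:2].astype(np.float32);print(cv2.minAreaRect(P))
E
```

```text
[0.5704 0.0127 0.1076] [ 0.0017  0.0223  0.9997 -0.0001]
[ 217  206   79   75 5054]
((0.593781590461731, 0.01137387752532959), (0.05710654333233833, 0.06124536693096161), 87.30509948730469)
```

View pics/w2.png

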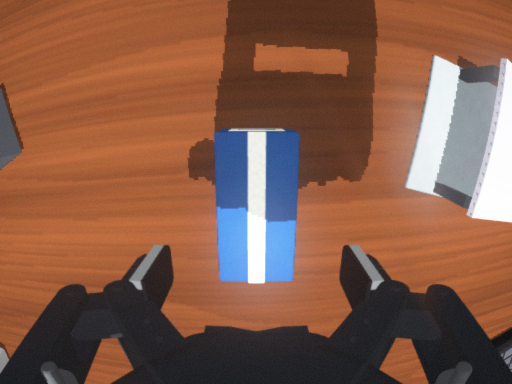

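>>> move_arm([
  [[1,0,0,0.04,0],[1,0,0,0.075,0],[1,0,0,0.093,0],[1,0,0,0.095,0],[0,0,0,0.095,0],[0,0,0,0.095,0],[0,0,0,0.095,0],[0,0,0,0.095,0]],
], force=40)

```text
clock: 3.7
tool_pos: [0.5705, 0.0121, 0.0123]
eef_rot: [0.002, 0.023, 1.0, 0.0]
force: [-1.7, 1.4, 7.8]
opening: 0.675
grasp_force: 44.0
```

>>> move_arm([
  [[0,0,0,0,0],[0,0,0,0,0],[0,0,0,-0.015,0],[0,0,0,-0.045,0],[0,0,0,-0.085,0],[0,0,0,-0.12,0],[0,0,0,-0.13,0],[0,0,0,-0.13,0]],
])

```text
clock: 4.5
tool_pos: [0.5696, 0.012, 0.1419]
eef_rot: [0.001, 0.023, 1.0, -0.0]
force: [1.1, -0.4, -4.2]
opening: 0.669
grasp_force: 45.7
```

```bash
python3 - <<'E'
from h import *
np.set_printoptions(precision=4,suppress=True)
s=manip.read_state();q=s['eef_rot'];print(s['clock'],s['tool_pos'],q,s['opening'],s['grasp_force'],s['force'])
for n in('x','y'):
  v=R.from_quat(np.r_[q[1:],q[0]]).apply([1,0,0] if n=='x' else [0,1,0]);print(n,np.degrees(np.arctan2(v[1],v[0])))
E
```

```text
4.5 [0.5696 0.012  0.1419] [ 0.0014  0.0229  0.9997 -0.0001] 0.669255128850571 45.68187475204468 [ 1.1392 -0.3687 -4.2009]
x 177.37701181299204
y 87.37699777543953
```

>>> move_arm([
  [[0,0.007,0.032,-0.005,-0.149],[0,0.013,0.065,-0.005,-0.298],[0,0.02,0.097,-0.005,-0.447],[0,0.026,0.13,-0.005,-0.596],[0,0.033,0.162,-0.005,-0.745],[0,0.04,0.195,-0.005,-0.894],[0,0.046,0.227,-0.005,-1.043],[0,0.0527,0.258,0,-1.192]],
])

```text
clock: 5.3
tool_pos: [0.5273, 0.2732, 0.1385]
eef_rot: [-0.001, -0.545, 0.839, 0.0]
force: [-0.3, -0.2, -5.4]
opening: 0.675
grasp_force: 45.8
```

>>> move_arm([
  [[0,0,0,0,-0.14],[0,0,0,0,-0.203],[0,0,0,0.01,-0.203],[0,0,0,0.02,-0.203],[0,0,0,0.02,-0.203],[0,0,0,0.02,-0.203],[0,0,0,0.02,-0.203],[0,0,0,0.02,-0.203]],
])

```text
clock: 6.1
tool_pos: [0.5285, 0.2721, 0.1206]
eef_rot: [0.0, -0.624, 0.781, -0.0]
force: [0.0, 0.0, -5.1]
opening: 0.674
grasp_force: 45.7
```

```bash
cat >> h.py <<'E'
O=np.array([.541,.3263,.03]);dh=np.array([.22,.9755,0]);xh=np.array([.9755,-.22,0])
def st():
    s=manip.read_state();q=s['eef_rot'];A=R.from_quat(np.r_[q[1:],q[0]]).as_matrix()
    p=s['tool_pos'];print('t',s['clock'],'tcp',p,'yawx',np.degrees(np.arctan2(A[1,0],A[0,0])),'yawy',np.degrees(np.arctan2(A[1,1],A[0,1])),'open',s['opening'],'gf',s['grasp_force'],'F',s['force'])
    print('along d',(p-O)@dh,'across',(p-O)@xh,'dh in tool',A.T@dh,'xh',A.T@xh)
    return s,A
np.set_printoptions(precision=4,suppress=True)
E
python3 - <<'E'
from h import *
st();shot('wrist','w3.png')
E
```

```text
t 6.1 tcp [0.5285 0.2721 0.1206] yawx -102.72025361874682 yawy 167.27973721144727 open 0.6737084642176973 gf 45.7185959815979 F [ 0.0091  0.0494 -5.1012]
along d -0.055591017320392254 across -0.0002283121158248438 dh in tool [-1.      0.0002  0.0003] xh [-0.0002 -1.      0.0005]
```

View pics/w3.png

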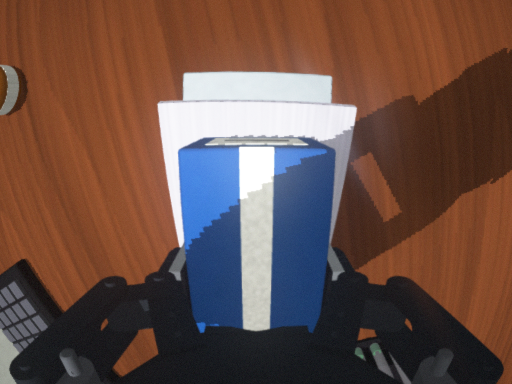

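>>> move_arm([
  [[0,0,0,0.02,0],[0,0,0,0.035,0],[0,0,0,0.041,0],[0,-0.002,0,0.045,0],[0,-0.003,0,0.049,0],[0,-0.005,0,0.053,0],[0,-0.006,0,0.057,0],[0,-0.008,0,0.061,0]],
], force=20)

```text
clock: 6.95
tool_pos: [0.5304, 0.2803, 0.06]
eef_rot: [0.0, -0.625, 0.781, -0.0]
force: [-2.7, -0.1, 5.3]
opening: 0.673
grasp_force: 49.1
```

```bash
python3 - <<'E'
from h import *
st();a=shot('side');b=shot('scene')
A=cv2.resize(a['color'][140:235,170:300],None,fx=4,fy=4)[:,:,::-1];B=cv2.resize(b['color'][130:220,260:390],None,fx=4,fy=4)[:,:,::-1]
o=np.zeros((380,1040,3),np.uint8);o[:,:520]=A;o[:360,520:]=B
cv2.imwrite('pics/p4.png',cv2.resize(o,(800,292)))
E
```

```text
t 6.95 tcp [0.5304 0.2803 0.06  ] yawx -102.69180517851585 yawy 167.30817727386204 open 0.6726394856844509 gf 49.11244332790375 F [-2.7355 -0.0978  5.317 ]
along d -0.0471926663603493 across -0.0002321979853487417 dh in tool [-1.     -0.0003  0.0005] xh [ 0.0003 -1.      0.0007]
```

View pics/p4.png

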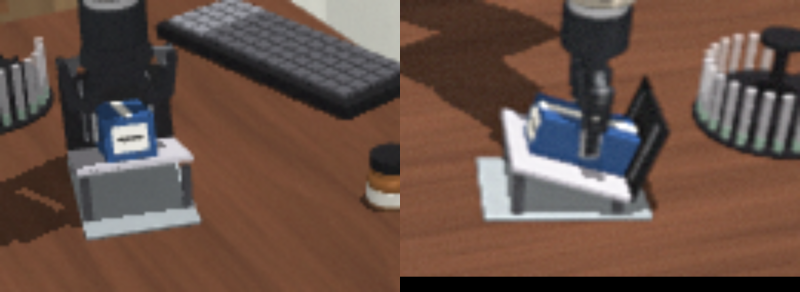

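>>> move_arm([
  [[0,-0.002,0,0.001,0],[0,-0.004,0,0.0015,0],[0,-0.006,0,0.002,0],[0,-0.007,0,0.0025,0],[0,-0.008,0,0.003,0],[0,-0.009,0,0.003,0],[0,-0.0095,0,0.0035,0],[0,-0.0095,0,0.0035,0]],
], force=20)

```text
clock: 7.85
tool_pos: [0.5314, 0.2847, 0.0578]
eef_rot: [-0.004, -0.624, 0.781, -0.002]
force: [-18.3, -38.3, 38.5]
opening: 0.677
grasp_force: 53.4
```

>>> move_arm([
  [[0,0.002,0,-0.001,0],[0,0.003,0,-0.002,0],[1,0.003,0,-0.002,0],[1,0.003,0,-0.002,0],[1,0.003,0,-0.002,0],[1,0.003,0,-0.03,0],[1,0.01,0,-0.075,0],[1,0.02,0,-0.12,0]],
])

```text
clock: 8.65
tool_pos: [0.5275, 0.2699, 0.1767]
eef_rot: [-0.0, -0.625, 0.781, 0.0]
force: [0.6, 0.8, 0.0]
opening: 1.0
grasp_force: 0.0
```

```bash
python3 - <<'E'
from h import *
st();a=shot('wrist');b=shot('scene')
cv2.imwrite('pics/p5.png',np.vstack([a['color'][:,:,::-1],np.hstack([cv2.resize(b['color'][130:220,260:390],None,fx=2,fy=2)[:,:,::-1],np.zeros((180,252,3),np.uint8)])]))
E
```

```text
t 8.65 tcp [0.5275 0.2699 0.1767] yawx -102.65092635322998 yawy 167.34905947012797 open 1.0003723839317968 gf 0.0 F [0.6328 0.8364 0.002 ]
along d -0.05797471518035733 across -0.0007929097885925775 dh in tool [-1.     -0.001  -0.0003] xh [ 0.001  -1.     -0.0007]
```

View pics/p5.png

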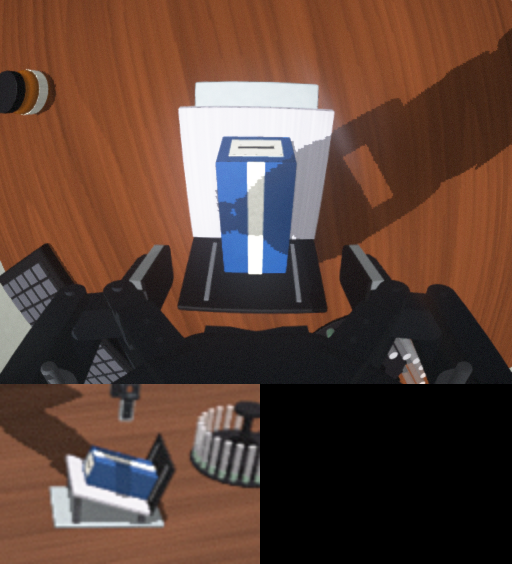

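```bash
cat >> h.py <<'E'
t=np.radians(18);YD=dh*np.cos(t)-np.array([0,0,np.sin(t)]);ZD=dh*np.sin(t)+np.array([0,0,np.cos(t)]);RD=np.c_[xh,YD,ZD]
def deckpt(c,uv,h):  # ray onto plane z_deck=h, in deck frame
    o,d=ray(c,uv);o=RD.T@(o-O);d=d@RD;return o+d*((h-o[2])/d[:,2])[:,None]
E
python3 - <<'E'
from h import *
a=shot('wrist');a['fish']=1
print(deckpt(a,[[220,138],[291,138]],0));print(deckpt(a,[[217,162],[295,162],[225,271],[288,271]],.05))
print('deck',deckpt(a,[[180,107],[333,108],[190,239],[317,239]],0),deckpt(a,[[178,309],[327,311]],.092))
E
```

```text
[[ 0.0339 -0.1125  0.    ]
 [-0.028  -0.1126 -0.    ]]
[[ 0.0302 -0.1147  0.05  ]
 [-0.026  -0.1149  0.05  ]
 [ 0.032   0.0014  0.05  ]
 [-0.0283  0.001   0.05  ]]
deck [[ 0.0667 -0.1422 -0.    ]
 [-0.0626 -0.1414  0.    ]
 [ 0.0759  0.0063  0.    ]
 [-0.0644  0.0053 -0.    ]] [[ 0.0718  0.0086  0.092 ]
 [-0.0614  0.0097  0.092 ]]
```

>>> move_arm([
  [[0.45,0.04,0,0,0],[0.45,0.077,0,0,0],[0.45,0.079,0,0.03,0],[0.45,0.079,0,0.065,0],[0.45,0.079,0,0.092,0],[0.45,0.079,0,0.096,0],[0.45,0.07,0,0.096,0],[0.45,0.062,0,0.096,0]],
])

```text
clock: 9.6
tool_pos: [0.515, 0.2103, 0.0808]
eef_rot: [0.001, -0.625, 0.781, -0.0]
force: [0.3, 0.1, 0.5]
opening: 0.446
grasp_force: 0.0
```

>>> move_arm([
  [[0.45,-0.001,0,0,0],[0.45,-0.002,0,0,0],[0.45,-0.003,0,0,0],[0.45,-0.004,0,0,0],[0.45,-0.005,0,0,0],[0.45,-0.006,0,0,0],[0.45,-0.007,0,0,0],[0.45,-0.008,0,0,0]],
])

```text
clock: 10.4
tool_pos: [0.5151, 0.2145, 0.0798]
eef_rot: [-0.003, -0.625, 0.781, -0.001]
force: [-5.3, -24.8, 10.9]
opening: 0.452
grasp_force: 13.5
```

```bash
python3 -c "
from h import *
st()"
```

```text
t 10.4 tcp [0.5151 0.2145 0.0798] yawx -102.6792261378745 yawy 167.3201957354046 open 0.45178957943521986 gf 13.541741631925106 F [ -5.2872 -24.7915  10.9127]
along d -0.11480301270932074 across -0.0006794964054679719 dh in tool [-1.     -0.0005 -0.005 ] xh [ 0.0005 -1.     -0.002 ]
```

>>> move_arm([
  [[0.5,0.02,0,0,0],[1,0.025,0,-0.04,0],[1,0.04,-0.01,-0.085,0.14],[1,0.075,-0.02,-0.12,0.28],[1,0.115,-0.03,-0.15,0.42],[1,0.155,-0.045,-0.17,0.56],[1,0.2,-0.06,-0.185,0.7],[1,0.245,-0.075,-0.2,0.84]],
])

```text
clock: 11.2
tool_pos: [0.5351, -0.0403, 0.2809]
eef_rot: [0.0, -0.249, 0.968, -0.0]
force: [1.3, -0.0, -0.2]
opening: 1.002
grasp_force: 0.0
```

>>> move_arm([
  [[1,-0.02,-0.045,0,0.1],[1,-0.03,-0.09,0,0.19],[1,-0.04,-0.13,0,0.19],[1,-0.05,-0.175,0,0.19],[1,-0.06,-0.215,0,0.19],[1,-0.06,-0.215,0,0.19],[1,-0.06,-0.215,0,0.19],[1,-0.06,-0.215,0,0.19]],
])

```text
clock: 12.0
tool_pos: [0.6921, -0.1962, 0.2799]
eef_rot: [-0.0, -0.159, 0.987, 0.0]
force: [-0.4, -0.3, 0.4]
opening: 0.999
grasp_force: 0.0
```

```bash
python3 -c "
from h import *
st();shot('wrist','w6.png')"
```

```text
t 12.0 tcp [ 0.6921 -0.1962  0.2799] yawx -161.6857820795456 yawy 108.3142160283216 open 0.9986359924630793 gf 0.0 F [-0.3711 -0.3196  0.4103]
along d -0.4765104650031423 across 0.2623121082952342 dh in tool [-0.5154  0.857   0.0002] xh [-0.857  -0.5154 -0.0002]
```

View pics/w6.png

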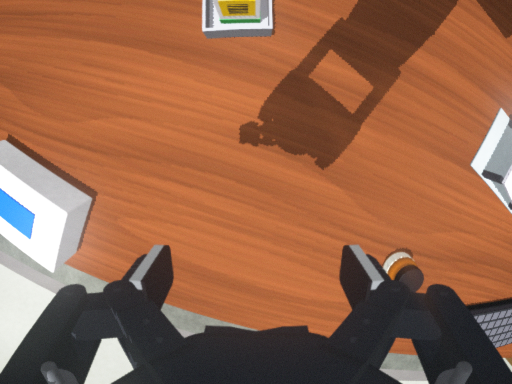

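>>> move_arm([
  [[1,0.04,-0.005,0,0],[1,0.08,-0.01,0,0],[1,0.12,-0.016,0,0],[1,0.145,-0.019,0,0],[1,0.145,-0.019,0,0],[1,0.145,-0.019,0,0],[1,0.145,-0.019,0,0],[1,0.145,-0.019,0,0]],
])

```text
clock: 12.85
tool_pos: [0.5614, -0.2598, 0.2797]
eef_rot: [0.0, -0.16, 0.987, -0.0]
force: [-0.1, -0.4, -0.0]
opening: 1.002
grasp_force: 0.0
```

```bash
python3 - <<'E'
from h import *
st();c=shot('wrist','w7.png');c['fish']=1
im=c['color'];hsv=cv2.cvtColor(im,cv2.COLOR_RGB2HSV)
P0=np.array([[.484,-.288,.104]])
# white-ish low-saturation bright
m=((hsv[...,1]<40)&(hsv[...,2]>190)).astype(np.uint8);m[240:]=0
n,l,s,ce=cv2.connectedComponentsWithStats(m)
for k in range(1,n):
  if s[k,4]>150:
    v,u=np.nonzero(l==k);P=plane(c,np.c_[u,v],.104)[:,:2].astype(np.float32);print(s[k],ce[k],[cv2.minAreaRect(P)],im[l==k].mean(0))
y=((hsv[...,0]>20)&(hsv[...,0]<35)&(hsv[...,1]>150)).astype(np.uint8);v,u=np.nonzero(y);print('yel',len(u),u.min(),u.max(),v.min(),v.max())
g=((hsv[...,0]>50)&(hsv[...,0]<85)&(hsv[...,1]>100)).astype(np.uint8);v,u=np.nonzero(g);print('gr',len(u),u.min(),u.max(),v.min(),v.max())
for r in range(60,190,8): print(r,im[r,200:310:6].mean(1).astype(int))
E
```

```text
t 12.85 tcp [ 0.5614 -0.2598  0.2797] yawx -161.64303791434475 yawy 108.35696166532713 open 1.0024813603972516 gf 0.0 F [-0.1237 -0.3555 -0.0219]
along d -0.5672514572397774 across 0.1488525716761302 dh in tool [-0.516   0.8566  0.    ] xh [-0.8566 -0.516   0.0001]
[  41   26   43   53 1376] [64.6613 51.8663] [((0.47756123542785645, -0.5379044413566589), (0.06505532562732697, 0.0657787173986435), 86.2998046875)] [235.1243 230.6868 227.7922]
[ 66  62  36  20 199] [84.9849 76.2764] [((0.4971427917480469, -0.494583398103714), (0.022620517760515213, 0.0519481897354126), 5.132574081420898)] [204.9095 203.3417 193.593 ]
[ 216   76   70   63 2992] [248.5829 102.0461] [((0.4879838824272156, -0.29050490260124207), (0.06648879498243332, 0.07311050593852997), 18.768115997314453)] [245.5488 244.9836 245.7607]
[466 186  41  54 663] [487.6878 214.8944] [((0.501671552658081, 0.07266341149806976), (0.02667865715920925, 0.09382215142250061), 76.06382751464844)] [237.6094 243.3846 245.273 ]
[  0 214  57  26 890] [ 22.5921 230.1281] [((0.7322185635566711, -0.5679807066917419), (0.03947605565190315, 0.13237133622169495), 22.263370513916016)] [200.6539 199.0663 199.9146]Traceback (most recent call last):
  File "<stdin>", line 11, in <module>
    return umr_minimum(a, axis, None, out, keepdims, initial, where)
ValueError: zero-size array to reduction operation minimum which has no identity
```

```bash
python3 - <<'E'
from h import *
im=cv2.imread('pics/w7.png')[:,:,::-1];c=shot('wrist');c['fish']=1
for r in range(72,150,4): print(r,im[r,204:300:4].astype(int).mean(1).astype(int))
m=(im.min(2)>238).astype(np.uint8);m[:,:200]=0;m[:,300:]=0;m[150:]=0;m[:60]=0
m=cv2.morphologyEx(m,cv2.MORPH_OPEN,np.ones((9,9)));v,u=np.nonzero(m);P=plane(c,np.c_[u,v],.104)[:,:2].astype(np.float32)
print(u.min(),u.max(),v.min(),v.max(),cv2.minAreaRect(P))
E
```

```text
72 [135 132 133 135 142 143 144 141 143 138 140 141 143 142 140 136 136 136
 139 134 132 127 124  87]
76 [132 136 138 147 155 163 171 169 192 201 209 209 230 226 224 240 239 237
 232 229 219 106  85  88]
80 [129 135 139 245 215 211 203 192 190 189 182 177 175 173 168 163 163 151
 148 141 156  92  89  90]
84 [130 130 132 245 129 166 254 255 255 255 255 255 255 255 255 255 255 255
 246 163 159  98  91  83]
88 [137 135 131 237 136 168 254 255 255 255 255 255 255 255 255 255 254 241
 242 168 159  97  90  86]
92 [136 142 146 236 141 172 254 255 255 255 255 255 255 255 255 255 243 242
 242 173 157 103  95 107]
96 [131 130 134 235 148 173 253 255 255 255 255 255 255 255 255 244 242 243
 242 169 153 102 103  96]
100 [134 137 139 238 145 173 254 255 255 255 255 255 255 255 242 243 243 243
 241 169 155 107  92  90]
104 [136 140 144 230 146 172 255 255 255 255 255 255 255 244 244 243 243 241
 241 168 159 104  95  90]
108 [132 134 143 216 150 173 255 255 255 255 255 255 244 244 244 243 243 240
 240 166 148 101  94  87]
112 [140 139 141 197 158 171 255 255 255 255 255 255 244 244 244 243 242 242

[... 378 characters left out ...]
2 174 174 172 174 173 170 168 164
 163 161 139  94  89  84]
132 [135 135 140 166 210 163 176 167 169 171 172 168 166 169 165 163 159 164
 160 156 140  93  87  85]
136 [132 135 134 159 243 248 249 245 162 165 167 167 167 168 162 164 162 157
 155 156 155  92  86  81]
140 [129 128 134 139 146 145 145 147 147 108 111 106 106 107 111 103 101 121
  98  93  91  85  84  83]
144 [121 126 130 128 132 140 139 141 143 143 135 137 116  99 137 100 100 101
 100  93  86  85  85  83]
148 [118 123 123 124 129 130 134 134 136 143 140 141 139 141 134 134 136 133
 135 123  83  83  83  83]
227 277 81 129 ((0.48544612526893616, -0.28962454199790955), (0.051653411239385605, 0.05302777141332626), 18.034961700439453)
```

```bash
python3 - <<'E'
from h import *
c=shot('wrist');c['fish']=1
P=plane(c,[[226.5,82],[277,82],[277,124],[226.5,124]],.104);d=np.diff(P,axis=0)
print(P,P.mean(0),np.linalg.norm(d,axis=1),np.degrees(np.arctan2(d[:,1],d[:,0])))
s,A=st();print(A.T@(P.mean(0)-s['tool_pos']))
E
```

```text
[[ 0.4701 -0.3231  0.104 ]
 [ 0.4536 -0.2726  0.104 ]
 [ 0.4963 -0.2582  0.104 ]
 [ 0.5131 -0.3091  0.104 ]] [ 0.4833 -0.2908  0.104 ] [0.0531 0.0451 0.0536] [108.1674  18.6518 -71.7596]
t 13.0 tcp [ 0.5611 -0.2601  0.2796] yawx -161.6684029095475 yawy 108.33159479402394 open 1.0002463697536277 gf 0.0 F [ 0.5372  0.8194 -0.386 ]
along d -0.5675886742117969 across 0.14864842154408942 dh in tool [-0.5156  0.8568  0.0001] xh [-0.8568 -0.5156 -0.0003]
[ 0.0835 -0.0047  0.1756]
```

>>> move_arm([
  [[1,0.04,-0.002,0.04,0],[1,0.075,-0.0047,0.08,0],[1,0.0835,-0.0047,0.11,0],[1,0.0835,-0.0047,0.13,0],[1,0.0835,-0.0047,0.16,0],[1,0.0835,-0.0047,0.195,0],[1,0.0835,-0.0047,0.2146,0],[1,0.0835,-0.0047,0.2146,0]],
], force=35)

```text
clock: 13.8
tool_pos: [0.4818, -0.2902, 0.0626]
eef_rot: [-0.002, -0.159, 0.987, 0.002]
force: [0.4, -0.2, 0.9]
opening: 1.002
grasp_force: 0.0
```

>>> move_arm([
  [[0,0,0,0,0],[0,0,0,0,0],[0,0,0,0,0],[0,0,0,0,0],[0,0,0,0,0],[0,0,0,-0.02,0],[0,0,0,-0.06,0],[0,0,0,-0.1,0]],
])

```text
clock: 14.6
tool_pos: [0.4826, -0.291, 0.1666]
eef_rot: [-0.0, -0.159, 0.987, 0.0]
force: [0.4, 0.0, -2.0]
opening: 0.627
grasp_force: 38.1
```

```bash
python3 -c "
from h import *
s,A=st()
print(A.T@(np.array([.47,-.05,.2])-s['tool_pos']))"
```

```text
t 14.6 tcp [ 0.4826 -0.291   0.1666] yawx -161.70827341172736 yawy 108.29171237985516 open 0.6265237069591715 gf 38.11586380004883 F [ 0.356   0.0371 -1.954 ]
along d -0.6149938421300519 across 0.07882056213065058 dh in tool [-0.515   0.8572  0.0002] xh [-0.8572 -0.515  -0.0007]
[-0.0637  0.2328 -0.0334]
```

>>> move_arm([
  [[0,-0.008,0.03,0,0.148],[0,-0.016,0.06,0,0.296],[0,-0.024,0.09,0,0.444],[0,-0.032,0.12,0,0.592],[0,-0.04,0.15,0,0.74],[0,-0.048,0.18,0,0.888],[0,-0.056,0.21,0,1.036],[0,-0.064,0.233,0,1.184]],
])

```text
clock: 15.4
tool_pos: [0.4703, -0.0484, 0.1658]
eef_rot: [0.0, 0.422, 0.907, 0.0]
force: [0.0, -0.1, -2.4]
opening: 0.634
grasp_force: 38.1
```

>>> move_arm([
  [[0,0,0,0,0.148],[0,0,0,0.01,0.296],[0,0,0,0.02,0.444],[0,0,0,0.03,0.592],[0,0,0,0.04,0.74],[0,0,0,0.05,0.888],[0,0,0,0.07,0.928],[0,0,0,0.085,0.928]],
])

```text
clock: 16.2
tool_pos: [0.4706, -0.0499, 0.0799]
eef_rot: [0.0, 0.782, 0.624, 0.0]
force: [-0.5, 0.1, -2.5]
opening: 0.628
grasp_force: 38.1
```

```bash
python3 -c "
from h import *
s,A=st()"
```

```text
t 16.2 tcp [ 0.4706 -0.0499  0.0799] yawx 77.19172777693268 yawy -12.808268836890063 open 0.6280252275012908 gf 38.10350239276886 F [-0.5306  0.1431 -2.4631]
along d -0.38246468405718814 across 0.01411161290438881 dh in tool [ 1.     -0.0017 -0.0001] xh [0.0017 1.     0.0008]
```

>>> move_arm([
  [[0,0,0,0.012,0],[0,0,0,0.018,0],[0,0,0,0.0195,0],[0,0,0,0.0195,0],[1,0,0,0.0195,0],[1,0,0,0.0195,0],[1,0,0,0.0195,0],[1,0,0,0.0195,0]],
])

```text
clock: 17.0
tool_pos: [0.4706, -0.0499, 0.0607]
eef_rot: [0.0, 0.781, 0.624, -0.0]
force: [0.2, -0.1, 0.6]
opening: 0.997
grasp_force: 0.0
```

>>> move_arm([
  [[1,0,0,-0.03,0],[1,0,0,-0.07,0],[0.35,-0.03,0,-0.075,0],[0.35,-0.065,0,-0.075,0],[0.35,-0.065,0,-0.05,0],[0.35,-0.065,0,-0.02,0],[0.35,-0.065,0,-0.012,0],[0.35,-0.055,0,-0.012,0]],
])

```text
clock: 17.8
tool_pos: [0.458, -0.1035, 0.0721]
eef_rot: [-0.001, 0.781, 0.624, -0.001]
force: [-0.4, -0.5, 0.9]
opening: 0.345
grasp_force: 0.0
```

```bash
python3 - <<'E'
from h import *
st();w=shot('wrist','w8.png')
E
```

```text
t 17.8 tcp [ 0.458  -0.1035  0.0721] yawx 77.22050017103517 yawy -12.779481439897662 open 0.3450950105022561 gf 0.0 F [-0.4055 -0.5044  0.9221]
along d -0.4375527703468102 across 0.0135478726848743 dh in tool [ 1.     -0.0012  0.0002] xh [ 0.0012  1.     -0.0022]
```

>>> move_arm([
  [[0.35,0.01,0,0,0],[0.35,0.02,0,0,0],[0.35,0.028,0,0,0],[0.35,0.036,0,0,0],[0.35,0.043,0,0,0],[0.35,0.05,0,0,0],[0.35,0.057,0,0,0],[0.35,0.064,0,0,0]],
])

```text
clock: 18.65
tool_pos: [0.4726, -0.0405, 0.0726]
eef_rot: [-0.0, 0.781, 0.624, -0.0]
force: [-1.1, 0.1, 0.1]
opening: 0.347
grasp_force: 0.0
```

```bash
python3 - <<'E'
from h import *
st();c=shot('wrist','w9.png');c['fish']=1;im=c['color'];hsv=cv2.cvtColor(im,cv2.COLOR_RGB2HSV)
for n,m in (('yel',(hsv[...,0]>20)&(hsv[...,0]<35)&(hsv[...,1]>120)),('gr',(hsv[...,0]>50)&(hsv[...,0]<85)&(hsv[...,1]>100)),('wh',(hsv[...,1]<40)&(hsv[...,2]>190))):
  N,l,s,ce=cv2.connectedComponentsWithStats(m.astype(np.uint8))
  for k in range(1,N):
    if s[k,4]>150: print(n,s[k],ce[k])
E
```

```text
t 18.65 tcp [ 0.4726 -0.0405  0.0726] yawx 77.27765787813573 yawy -12.72234162593872 open 0.34721773922922056 gf 0.0 F [-1.0909  0.0549  0.064 ]
along d -0.3728686398969883 across 0.013978757248386642 dh in tool [ 1.     -0.0002  0.    ] xh [ 0.0002  1.     -0.0002]
yel [ 212  167  100   61 4703] [260.6109 194.6243]
gr [228 239  58  11 587] [256.4208 243.6031]
wh [  195    82   135   145 10461] [267.0228 127.7828]
```

>>> move_arm([
  [[0.35,0.006,0,0,0],[0.35,0.01,0,0,0],[0.6,0,0,-0.03,0],[1,-0.01,0,-0.08,0],[1,-0.03,0,-0.12,0],[1,-0.04,0,-0.12,0],[1,-0.04,0,-0.12,0],[1,-0.04,0,-0.12,0]],
])

```text
clock: 19.5
tool_pos: [0.4631, -0.0798, 0.1916]
eef_rot: [-0.001, 0.781, 0.624, -0.001]
force: [0.2, 0.6, -0.6]
opening: 1.001
grasp_force: 0.0
```

```bash
python3 - <<'E'
from h import *
s,A=st();c=shot('wrist','w10.png');c['fish']=1;im=c['color'];hsv=cv2.cvtColor(im,cv2.COLOR_RGB2HSV)
for n,m in (('yel',(hsv[...,0]>20)&(hsv[...,0]<35)&(hsv[...,1]>120)),('gr',(hsv[...,0]>50)&(hsv[...,0]<85)&(hsv[...,1]>100)),('wh',(hsv[...,1]<40)&(hsv[...,2]>190))):
  N,l,q,ce=cv2.connectedComponentsWithStats(m.astype(np.uint8))
  for k in range(1,N):
    if q[k,4]>150:
      v,u=np.nonzero(l==k);P=plane(c,np.c_[u,v],.046);r=cv2.minAreaRect(P[:,:2].astype(np.float32));print(n,q[k],ce[k],r)
Image=im[40:300,120:400];cv2.imwrite('pics/w10c.png',Image[:,:,::-1])
E
```

```text
t 19.5 tcp [ 0.4631 -0.0798  0.1916] yawx 77.24520593286648 yawy -12.754768794272582 open 1.0008071364888238 gf 0.0 F [ 0.227   0.6153 -0.5587]
along d -0.41323242946835 across 0.013380598311381128 dh in tool [ 1.     -0.0008  0.0002] xh [ 0.0008  1.     -0.002 ]
yel [ 238   38   43   55 1998] [259.494   64.3899] ((0.4916223883628845, 0.035904087126255035), (0.05398352071642876, 0.040008023381233215), 77.19678497314453)
gr [231 111  29  17 281] [240.6619 120.9181] ((0.4668409824371338, -0.013021338731050491), (0.015535623766481876, 0.026921981945633888), 76.71670532226562)
wh [ 231   28   58   83 2269] [259.4266  72.7074] ((0.4913109540939331, 0.03255178779363632), (0.08208994567394257, 0.05433335155248642), 77.26202392578125)
wh [ 267  299   72   35 1078] [310.3581 317.9045] ((0.48060718178749084, -0.2676668167114258), (0.07834061980247498, 0.05215321481227875), 19.189573287963867)
wh [501 343  11  21 160] [507.1062 353.4812] ((0.8819014430046082, -0.5277968645095825), (0.027522273361682892, 0.08758862316608429), 20.973817825317383)
```

View pics/w10.png

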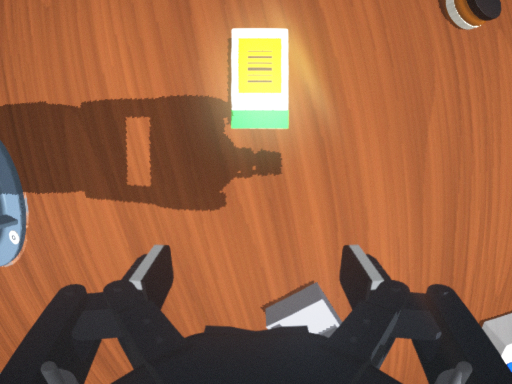

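>>> move_arm([
  [[1,0.045,0.001,0.02,0],[1,0.09,0.002,0.045,0],[1,0.107,0.0027,0.085,0],[1,0.107,0.0027,0.125,0],[1,0.107,0.0027,0.165,0],[1,0.107,0.0027,0.1816,0],[1,0.107,0.0027,0.1816,0],[0,0.107,0.0027,0.1816,0]],
], force=35)

```text
clock: 20.35
tool_pos: [0.4896, 0.0241, 0.0108]
eef_rot: [-0.0, 0.781, 0.625, -0.001]
force: [-0.1, -0.8, -0.4]
opening: 0.861
grasp_force: 0.0
```

>>> move_arm([
  [[0,0,0,0,0],[0,0,0,0,0],[0,0,0,0,0],[0,0,0,0,0],[0,0,0,0,0],[0,0,0,-0.02,0],[0,0,0,-0.06,0],[0,0,0,-0.1,0]],
])

```text
clock: 21.15
tool_pos: [0.4894, 0.0236, 0.1123]
eef_rot: [-0.0, 0.781, 0.624, -0.0]
force: [1.5, -0.8, -2.2]
opening: 0.627
grasp_force: 38.3
```

```bash
python3 -c "
from h import *
s,A=st()"
```

```text
t 21.15 tcp [0.4894 0.0236 0.1123] yawx 77.27587606387465 yawy -12.724139484867186 open 0.6269533099389982 gf 38.26911449432373 F [ 1.47   -0.7904 -2.2102]
along d -0.306598801692814 across 0.016200494371222233 dh in tool [ 1.     -0.0003 -0.0002] xh [ 0.0003  1.     -0.0011]
```

>>> move_arm([
  [[0,0.03,-0.004,-0.035,0],[0,0.075,-0.008,-0.055,0],[0,0.12,-0.012,-0.055,0],[0,0.165,-0.016,-0.055,0],[0,0.21,-0.016,-0.055,0],[0,0.25,-0.016,-0.055,0],[0,0.2693,-0.016,-0.045,0],[0,0.2693,-0.016,-0.035,0]],
])

```text
clock: 21.95
tool_pos: [0.5336, 0.2921, 0.1459]
eef_rot: [0.0, 0.78, 0.625, 0.001]
force: [0.6, -0.9, -2.8]
opening: 0.63
grasp_force: 38.4
```

```bash
python3 - <<'E'
from h import *
st()
E
```

```text
t 21.95 tcp [0.5336 0.2921 0.1459] yawx 77.41714355320322 yawy -12.582898001937012 open 0.6295442861736823 gf 38.351821303367615 F [ 0.6364 -0.8918 -2.7711]
along d -0.03496656921362712 across 0.0003014101188795464 dh in tool [1.     0.0022 0.0009] xh [-0.0022  1.      0.0008]
```

>>> move_arm([
  [[0,0,0,0.012,0],[0,0,0,0.022,0],[0,0.001,0,0.027,0],[0,0.003,0,0.031,0],[0,0.005,0,0.035,0],[0,0.006,0,0.038,0],[0,0.007,0,0.04,0],[0,0.008,0,0.042,0]],
], force=20)

```text
clock: 22.75
tool_pos: [0.5354, 0.297, 0.1048]
eef_rot: [-0.0, 0.781, 0.624, -0.0]
force: [-8.3, -7.8, 40.6]
opening: 0.625
grasp_force: 46.3
```

>>> move_arm([
  [[0,0.002,0,0.0005,0],[0,0.003,0,0.001,0],[0,0.004,0,0.0013,0],[0,0.005,0,0.0016,0],[0,0.006,0,0.002,0],[0,0.007,0,0.0023,0],[0,0.008,0,0.0026,0],[0,0.008,0,0.0026,0]],
])

```text
clock: 23.55
tool_pos: [0.5375, 0.3035, 0.1027]
eef_rot: [0.001, 0.781, 0.624, -0.001]
force: [-3.7, -8.7, 13.0]
opening: 0.628
grasp_force: 42.7
```

```bash
python3 - <<'E'
from h import *
st()
E
```

```text
t 23.55 tcp [0.5375 0.3035 0.1027] yawx 77.2148715834403 yawy -12.785076963903878 open 0.6278060763304822 gf 42.709622383117676 F [-3.6864 -8.7015 13.031 ]
along d -0.022991111855702885 across 0.0016166664337493842 dh in tool [ 1.     -0.0013 -0.0018] xh [0.0013 1.     0.0005]
```

>>> move_arm([
  [[0,-0.001,0,-0.001,0],[1,-0.001,0,-0.001,0],[1,-0.001,0,-0.001,0],[1,-0.001,0,-0.001,0],[1,-0.001,0,-0.03,0],[1,-0.001,0,-0.075,0],[0.45,-0.045,0,-0.08,0],[0.45,-0.09,0,-0.08,0]],
])

```text
clock: 24.35
tool_pos: [0.5176, 0.2176, 0.183]
eef_rot: [0.001, 0.78, 0.625, 0.002]
force: [0.7, -1.5, -0.1]
opening: 0.69
grasp_force: 0.0
```

```bash
python3 - <<'E'
from h import *
st();c=shot('wrist');c['fish']=1;im=c['color'];hsv=cv2.cvtColor(im,cv2.COLOR_RGB2HSV)
for n,m in (('yel',(hsv[...,0]>20)&(hsv[...,0]<35)&(hsv[...,1]>120)),('gr',(hsv[...,0]>50)&(hsv[...,0]<85)&(hsv[...,1]>100)),('wh',(hsv[...,1]<40)&(hsv[...,2]>190))):
  N,l,q,ce=cv2.connectedComponentsWithStats(m.astype(np.uint8))
  for k in range(1,N):
    if q[k,4]>150:
      v,u=np.nonzero(l==k);P=deckpt(c,np.c_[u,v],.096);r=cv2.minAreaRect(P[:,:2].astype(np.float32));print(n,q[k],r)
E
```

```text
t 24.35 tcp [0.5176 0.2176 0.183 ] yawx 77.39529489963269 yawy -12.604988846017164 open 0.6902026788371527 gf 0.0 F [ 0.6709 -1.476  -0.1314]
along d -0.11121132702085118 across 0.0011057892274837263 dh in tool [1.     0.0018 0.0017] xh [-0.0018  1.      0.0029]
yel [ 223   30   68   75 4303] ((0.0011787991970777512, -0.040047354996204376), (0.05529091879725456, 0.04137086868286133), 89.8306884765625)
gr [ 211  130   92   29 2603] ((0.000972989946603775, -0.09264632314443588), (0.01723705418407917, 0.05409892648458481), 89.96554565429688)
wh [ 199   19  126  206 9334] ((0.005708783864974976, -0.07135945558547974), (0.13660094141960144, 0.07334796339273453), 88.64579010009766)
wh [190  76  22  49 647] ((-0.03411083295941353, -0.06377904117107391), (0.03277680277824402, 0.013123881071805954), 89.8941879272461)
wh [247 169  16  20 280] ((-0.00011331122368574142, -0.11332184076309204), (0.008736641146242619, 0.011106857098639011), 0.09532459825277328)
```

>>> move_arm([
  [[0.45,-0.002,-0.001,0.03,0],[0.45,-0.002,-0.001,0.06,0],[0.45,-0.002,-0.001,0.068,0],[0.45,0.008,-0.001,0.068,0],[0.45,0.018,-0.001,0.068,0],[0.45,0.024,-0.001,0.068,0],[0.45,0.026,-0.001,0.068,0],[0.45,0.028,-0.001,0.068,0]],
])

```text
clock: 25.2
tool_pos: [0.5214, 0.2413, 0.1145]
eef_rot: [0.002, 0.781, 0.625, -0.005]
force: [-12.2, -46.0, 19.5]
opening: 0.452
grasp_force: 25.4
```

```bash
python3 - <<'E'
from h import *
st()
E
```

```text
t 25.2 tcp [0.5214 0.2413 0.1145] yawx 77.37111734851909 yawy -12.630232658513043 open 0.45210465087682106 gf 25.427662655711174 F [-12.2226 -46.0108  19.501 ]
along d -0.08725290475019067 across -0.0004175405605472899 dh in tool [ 0.9999  0.0014 -0.01  ] xh [-0.0014  1.     -0.0023]
```

>>> move_arm([
  [[0.45,-0.01,0,0,0],[0.45,-0.03,0,-0.01,0],[0.45,-0.03,0,-0.05,0],[0.45,-0.03,0,-0.085,0],[0.45,-0.03,0,-0.085,0],[0.45,-0.03,0,-0.085,0],[0.45,-0.03,0,-0.085,0],[0.45,-0.03,0,-0.085,0]],
])

```text
clock: 26.0
tool_pos: [0.5155, 0.2161, 0.1976]
eef_rot: [-0.0, 0.781, 0.625, -0.001]
force: [0.7, -0.6, -0.0]
opening: 0.448
grasp_force: 0.0
```

```bash
python3 - <<'E'
from h import *
st();c=shot('wrist');c['fish']=1;im=c['color'];hsv=cv2.cvtColor(im,cv2.COLOR_RGB2HSV)
for n,m in (('yel',(hsv[...,0]>20)&(hsv[...,0]<35)&(hsv[...,1]>120)),('gr',(hsv[...,0]>50)&(hsv[...,0]<85)&(hsv[...,1]>100)),('blue',(hsv[...,0]>100)&(hsv[...,0]<125)&(hsv[...,1]>120))):
  N,l,q,ce=cv2.connectedComponentsWithStats(m.astype(np.uint8))
  for k in range(1,N):
    if q[k,4]>150:
      v,u=np.nonzero(l==k);P=deckpt(c,np.c_[u,v],.05 if n=='blue' else .096);r=cv2.minAreaRect(P[:,:2].astype(np.float32));print(n,q[k],r)
a=shot('scene')
w=RD@np.array([0,-.05,.096])+O;h=cv2.cvtColor(a['color'],cv2.COLOR_RGB2HSV)
for nm,m in (('yel',(h[...,0]>20)&(h[...,0]<35)&(h[...,1]>120)),('gr',(h[...,0]>50)&(h[...,0]<85)&(h[...,1]>80))):
  m=m[120:220,270:370];v,u=np.nonzero(m);print(nm,len(u),u.mean()+270,v.mean()+120)
print(proj(a,[RD@np.array([0,-.04,.096])+O,RD@np.array([0.027,-.092,.073])+O]))
E
```

```text
t 26.0 tcp [0.5155 0.2161 0.1976] yawx 77.29695281223978 yawy -12.703119228105432 open 0.44761720276943195 gf 0.0 F [ 0.6532 -0.5892 -0.0285]
along d -0.11312589968590316 across -0.0006520083519453954 dh in tool [ 1.      0.0001 -0.0009] xh [-0.0001  1.     -0.0015]
yel [ 228   32   63   71 3751] ((0.0008522756397724152, -0.03981499373912811), (0.05546431243419647, 0.04126867279410362), 89.55409240722656)
gr [ 216  125   85   28 2229] ((0.00012249499559402466, -0.09235937148332596), (0.01726387068629265, 0.054104797542095184), 89.37680053710938)
blue [221 161  27  22 496] ((-0.01840900629758835, -0.10812009871006012), (0.020548712462186813, 0.01671464554965496), 0.20766116678714752)
blue [265 164  27  19 406] ((0.016220014542341232, -0.10933448374271393), (0.020619072020053864, 0.01422831043601036), 0.37813475728034973)
yel 51 332.1372549019608 158.31372549019608
gr 76 317.4473684210526 160.89473684210526
[[332.3541 158.0606]
 [317.0762 163.6717]]
```

All consistent: the white carton is seated on the blue one, square and against the backstop, and the robot is clear of both.

```bash
python3 -c "
from h import *
print(manip.finish_job())"
```

```text
the job is handed in; nothing more can be done
None
```

I handed the job in at about 26 s, with the blue carton flat on the deck and the white one on it, label up and green end out. By the camera and push forces both are square against the backstop, but the hand-in gave no verdict.

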